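Clamp a wooden blank in the cam-lever jig

ROBOT

A 6-joint arm with a two-finger parallel gripper is mounted at the origin on the work surface. World frame = base frame: x ahead of the robot, y to its left, z up, the work surface at z = 0. Lengths are in m, angles in degrees, forces in N, time in s.
With the tool pointing down it reaches from about 0.4 to 0.825 m from the base axis. Payload 7 kg.
Tool frame: the origin (TCP) lies at the very end of the fingers, on their centre line; the grasp point (between the pads) lies r.grip_depth behind it (r.grip_depth is the distance from the TCP to the grasp point, in m); z points along the fingers, y is the direction in which the jaws open and shut (so a half turn about z gives the same grasp; the last joint's range is limited). The gripper opens to 88 mm and grips with 3 to 60 N. Pads are 19 mm wide; open, the fingers measure 130 mm over their backs; the gripper's body (78 mm by 193 mm) begins 47 mm behind the grasp point.
Start: joints at [-49.784, 20.546, 0.682, 0, -70.136, -16.507], TCP at [0.271, -0.618, 0.227] pointing down, gripper open.
Joint ranges: [-176.03, 176.03], [-82.01, 121.73], [-58.28, 71.71], [-173.87, 95.51], [-174.79, -0.11], [-173.66, 173.66]. Speed limits (degrees/s): [136.94, 136.94, 172.46, 180, 180, 180].

INTERFACE

Orientations are given as [roll, pitch, yaw] about the fixed x, y, z axes, in that order (R = Rz(yaw) Ry(pitch) Rx(roll)).
In Python, from plant import r gives the robot as it stands. The module is installed in compiled form; this text tells all that it offers.
- The arm moves only by the tool step_arm, never from a script. Its argument "increments" is a list of rows, each a list of 3 entries, a list of its own where there are three numbers: the shift along the tool's x, y, z in m, then the turn, a rotation vector about the tool's x, y, z in rad, then the closure, from 0 (fully open) to 1 (shut). In form: [[[x, y, z], [wx, wy, wz], grip], ...]. A call has 1 to 10 rows; each row is the pose to reach, as a shift and turn from the pose commanded when the call began, along the tool's axes at that moment; what a row does not reach only later rows make up. A row lasts 1/10 s, in which the tool goes at most 50 mm and 8.59 degrees, less where a joint would pass 70% of its speed; a pose out of reach is approached as far as the arm can. A call with a gripper value outside its range is refused whole. The fingers move at their own pace and stop on an object; "force" is the grip in N (left out, the last holds). Time passes only in rows, so rows that repeat a pose let the fingers close. It gives the time, the measured TCP pose, the force and the opening at its end, in the units of the state.
- r.get_state(): the state, without advancing time (a new reading comes with each control period).
- r.capture(name): name is "side" or "top" or "wrist"; returns a dict with "color" (384x512x3 uint8, red, green, blue), "intrinsics" (3x3 intrinsics, pixels), "rvec" (rotation vector, rad) and "tvec" (3), from world to camera coordinates, as OpenCV has them; the wrist camera has in their place "T_tool_cam" (4x4, takes a point from camera to tool coordinates, whose origin is the TCP and whose axes are the flange's). Camera axes: x right, y down, z forward; pixel columns grow to the right and rows downward; lengths in m; the calibration is good to about 2 mm. A picture is of the moment at which its call begins: read the wrist's pose just before it. There is no depth.
- r.close_job(): hands the job in, once; it reports no verdict.
The state is a dict: "time_s": time; "joints": joint angles; "qd": joint speeds; "joint_torque": joint torques, N m; "tcp_pos": TCP position; "eef_rot": TCP orientation; "contact_force": force on the tool from outside, world axes, zero at the start; "moment": the same for the moment, N m; "gripper_width": finger opening in m.
Only numpy, scipy, OpenCV 4.12 (cv2) and the standard library are available. Lean on these libraries where they do the work, as an engineer would, in place of code of your own. Each camera call takes 0.05 s, during which the arm holds its last target.

TASK

Set the pale wooden blank upright in the jig between the fence and the clamp pad, and slide its end against the rubber tip of the screw stop with a gentle but definite push, so that it really bears on it. Then swing the red cam lever over until it snaps past centre and holds the blank clamped against the fence, still touching the stop, and let go. Do not force anything, and leave the other things on the bench alone.

Things in the scene. Friction and masses are not known exactly. Their poses are not given: they have to be found in the camera images.
- blank: loose pale wooden block, 40 (its x) x 110 (its y) x 60 mm tall, about 0.13-0.27 kg, two dark round spots on top; origin at the centre of its underside, z up. It starts on the bench to the left of the jig, upright, long side roughly along world y.
- jig: fixed plywood jig, base plate 200 (x) x 270 (y) x 18 mm; origin at the centre of its underside on the bench, z up. Jig x points from the lever to the fence, jig y along the fence, away from the stop. With the lever open the channel between pad and fence is 48 mm wide; the blank lies in it with its long side along jig y. Pad and guides are no higher than the fence.
- fence (a point): middle of the lower inner edge of the dark wood fence, at jig (75, 0, 18) mm. The fence is 20 mm high above the plate (top 38 mm above the bench), 200 mm long. A blank against it has its centre at jig x = 55 mm.
- stop: grey bracket of the screw stop, 40 x 18 (y) x 38 mm, at the channel's -y end; origin under it at jig (55, -122, 18) mm. A screw with a black rubber tip (20 mm wide, 22 mm up) points to jig +y. Its setting is not measured: the rubber face stands 17 to 62 mm from the origin, so a blank on it has its centre at jig y = -50 to -5 mm. The tip yields 6 N/mm, up to 6 mm, and returns slowly.
- pad: black clamp pad, 10 x 50 x 18 mm, facing the fence; origin at the middle of its clamping face (28 mm above the bench). With the lever open its face is at jig x = 27 mm, y = -20 mm; the cam drives it up to 12 mm towards the fence. It pushes the blank over to the fence itself and is sprung (4 N per mm).
- lever_pivot (a point): vertical pivot axis of the cam lever, at jig (-30, -20, 18) mm, at the height of the plate top
- lever_grip (a point): top centre of the lever's upright red round grip, 18 mm in diameter and 50 mm tall (36 to 86 mm above the bench), 85 mm from the pivot; the flat red lever bar runs below it, its top 48 mm above the bench, so the grip is free to be pushed sideways between 50 and 86 mm.
- lever (a joint): angle of the red cam lever about its upright pivot, rad: 0 open (start), 2.1 closed (hard end), growing clockwise seen from above. The grip lies from the pivot in jig direction (-0.5,-0.87) at 0, (-1,0) at 1.05, (-0.5,0.87) at 2.1. A spring resists with up to 10 N at the grip and drives it back open until centre at 1.6; beyond, it snaps to 2.1 by itself.
- glue: bystander, leave alone: white glue bottle, 54 mm wide, 150 mm tall; origin at the centre of its underside
- can: bystander, leave alone: spray can, 64 mm wide, 170 mm tall; origin at the centre of its underside
- jar: bystander, leave alone: glass jar, 70 mm wide, 90 mm tall; origin at the centre of its underside
- tape: bystander, leave alone: roll of tape, 100 mm wide, 45 mm tall; origin at the centre of its underside
- offcut: bystander, leave alone: dark wood offcut 45 x 160 x 28 mm; origin at the centre of its underside
- driver: bystander, leave alone: screwdriver with an orange handle, lying; origin at the centre of its underside
- carton: bystander, leave alone: small open carton 100 x 140 x 60 mm; origin at the centre of its underside
Mind the look-alikes: they are no part of the job. Several things look just like the blank: the one meant starts farthest to the robot's left.

How it is judged:
By the outcome, as a careful person would: the job done as asked, in the order asked, and still so for the second after the job is handed in, with the robot touching nothing.
It also fails if it takes over 51 s, if anything falls off the work surface, if the arm or the gripper's body presses on something with over 40 N, if the wrist force passes 120 N, or if a joint passes its speed limit or range.

## Working session

There is one attempt and no reset: what is moved stays moved. The work goes in short steps, Python scripts to look and compute and a tool call to move; the robot and the scene stay as the last step left them, time stands still between calls to the robot, and variables do not carry over. Pictures are saved under pics/ and viewed, and the job is handed in when it is done.

Besides the shell and the picture viewer there is one more tool, called after "Emit:" as a command line: name --argument value ..., lists and objects as JSON in quotes. step_arm: Moves the arm, as the interface text tells. Its arguments: {"type":"object","properties":{"increments":{"type":"array","items":{"type":"array"}},"force":{"type":"number"}},"required":["increments"]}

```bash
mkdir -p pics; cat > h.py <<'E'
from plant import r
import cv2, numpy as np
from scipy.spatial.transform import Rotation as R
def snap(n,fn):
    c=r.capture(n); cv2.imwrite('pics/'+fn+'.png',c['color'][:,:,::-1]); 
    d={k:np.array(v) for k,v in c.items()}
    np.savez('pics/'+fn+'.npz',**d); return d
def cam(d):
    if 'rvec' in d:
        Rm=cv2.Rodrigues(d['rvec'].reshape(3))[0]; t=d['tvec'].reshape(3)
        return Rm,t
def px2w(d,uv,z):
    Rm,t=cam(d); out=[]
    for u,v in uv:
        ray=Rm.T@np.linalg.solve(d['intrinsics'],[u,v,1]); C=-Rm.T@t
        out.append(C+ray*(z-C[2])/ray[2])
    return np.array(out)
def w2px(d,P):
    Rm,t=cam(d); p=(Rm@np.atleast_2d(P).T).T+t; q=(d['intrinsics']@p.T).T; return q[:,:2]/q[:,2:]
def load(fn): return dict(np.load('pics/'+fn+'.npz'))
def crop(fn,x0,y0,x1,y1,s,o):
    im=cv2.imread('pics/'+fn+'.png')[y0:y1,x0:x1]; cv2.imwrite('pics/'+o+'.png',cv2.resize(im,None,fx=s,fy=s,interpolation=cv2.INTER_CUBIC))
E
python3 - <<'E'
from h import *
s=r.get_state(); print(s, r.grip_depth)
for n in ('top','side'):
    d=snap(n,n+'0'); Rm,t=cam(d); print(n,-Rm.T@t,Rm.tolist(),d['intrinsics'].tolist())
E
```

```text
{'time_s': 0.0, 'joints': array([-4.97836100e+01,  2.05901891e+01,  6.33333496e-01, -2.34782002e-02,
       -7.01365711e+01, -1.65076407e+01]), 'qd': array([ 0.09559523, -0.04852136,  0.04218398,  0.04269055, -0.06538764,
       -0.03981929]), 'joint_torque': array([ 1.86240213e-03, -5.82711303e+01,  2.93054670e+01,  6.99728921e+00,
        6.53704628e-03, -1.62275228e-04]), 'tcp_pos': array([ 0.27120229, -0.61756569,  0.22562286]), 'eef_rot': array([ 1.79904152e+02, -5.38826885e-03, -1.56299242e+02]), 'contact_force': array([-0.26901036, -0.06664724, -0.16283163]), 'moment': array([-0.06279941,  0.03143953,  0.00259311]), 'gripper_width': 0.08786926238411608} 0.0188
top [0.46693024 0.03038493 1.2561813 ] [[-0.024430329836978903, -0.9995233036128204, 0.01887656004068989], [-0.998830082405797, 0.02361643994981677, -0.04219869956912228], [0.04173278645483394, -0.01988540417014549, -0.9989309011316574]] [[420.5837675182683, 0.0, 254.4265461891143], [0.0, 420.5837675182683, 184.07674884240123], [0.0, 0.0, 1.0]]
side [0.08505012 1.42904777 1.02037568] [[-0.9504577212326785, -0.3108538286777736, 0.00013170251836006064], [-0.16723237987577388, 0.51096767569952, -0.8431757619330114], [0.26203711811548536, -0.8014249382110583, -0.5376379982322048]] [[481.4282626169024, 0.0, 245.39018601515767], [0.0, 481.4282626169024, 190.66911003927015], [0.0, 0.0, 1.0]]
```

View pics/top0.png

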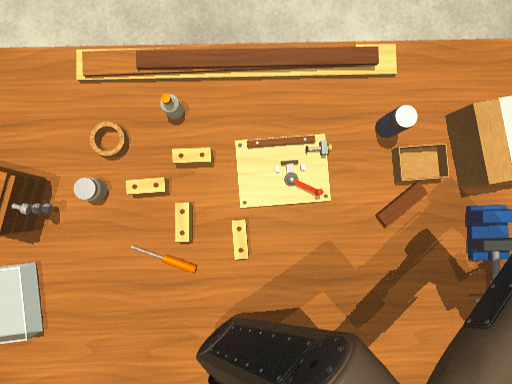

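View pics/side0.png

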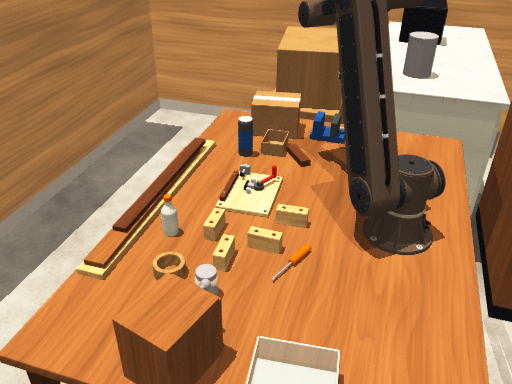

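```bash
python3 - <<'E'
from h import *
crop('top0',225,125,345,215,6.6,'c1'); crop('top0',115,140,215,215,8,'c2')
E
```

```text
(no output)
```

View pics/c1.png

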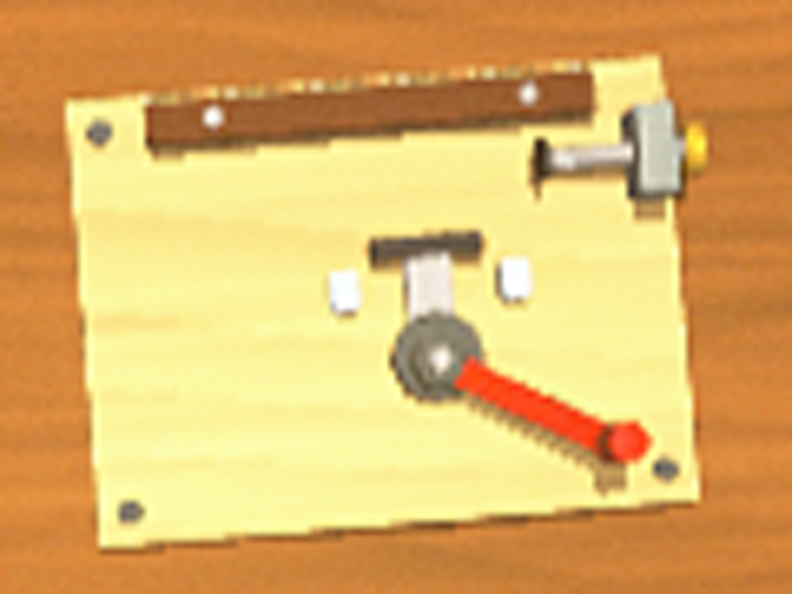

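View pics/c2.png

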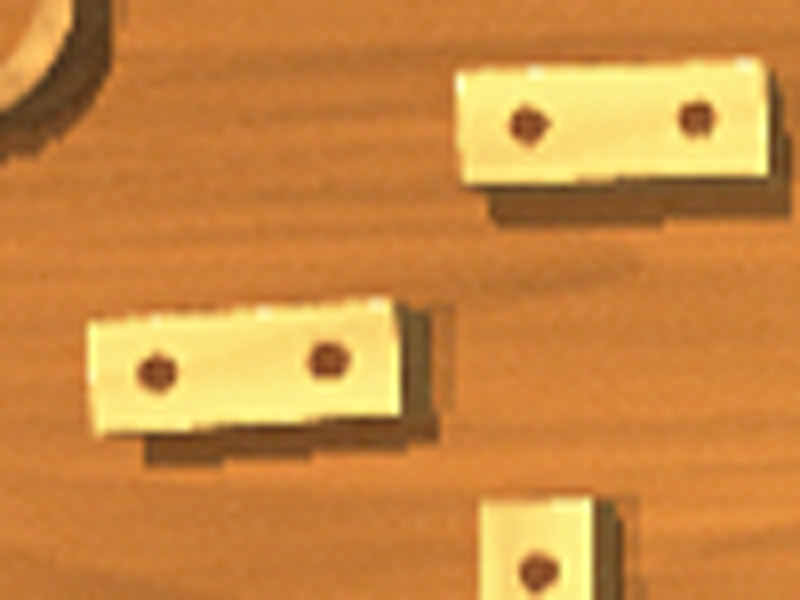

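```bash
cat >> h.py <<'E'
def f(P,x0,y0,s): P=np.array(P,float); return (P+.5)/s-.5+[x0,y0]
E
python3 - <<'E'
from h import *
d=load('top0')
c=px2w(d,f([(68,101),(658,56),(700,500),(102,548)],225,125,6.6),.018)
print('jig corners',c.round(4),c.mean(0)[:2])
for i in range(4): 
    e=c[(i+1)%4]-c[i]; print(np.linalg.norm(e),np.degrees(np.arctan2(e[1],e[0])))
b=px2w(d,f([(90,320),(390,298),(402,415),(97,435)],115,140,8),.06)
h=px2w(d,f([(157,373),(328,360)],115,140,8),.06)
print('blank',b.mean(0),h.mean(0))
for q in (b[0]-b[1],b[3]-b[2],h[0]-h[1]): print(np.linalg.norm(q),np.degrees(np.arctan2(q[1],q[0])))
n=lambda P,z:px2w(d,f(P,225,125,6.6),z).round(4)
print('tip',n([(537,160)],.040),'grip',n([(628,442)],.086),'pivot',n([(440,357)],.05), 'stopbr',n([(655,148)],.056))
print('fence in',n([(153,152),(592,118)],.038),'pad face',n([(370,240),(482,232)],.037))
print('othr',px2w(d,[(192,156),(183,222),(240,239)],.06).round(3))
E
```

```text
jig corners [[ 0.6508  0.0603  0.018 ]
 [ 0.6654 -0.2055  0.018 ]
 [ 0.4653 -0.2181  0.018 ]
 [ 0.4505  0.0497  0.018 ]] [ 0.5580162  -0.07837622]
0.2662600822492406 -86.852489541234
0.2005230908120204 -176.4090848534654
0.26820217716849376 93.17027268352933
0.20062401597373944 3.0360549450933
blank [0.52038153 0.31613082 0.06      ] [0.52056162 0.31695544 0.06      ]
0.10601298514592192 92.88410599942704
0.10758134641927174 92.3953805398944
0.06039489498191445 93.01690505614812
tip [[ 0.6169 -0.1463  0.04  ]] grip [[ 0.4906 -0.1747  0.086 ]] pivot [[ 0.5304 -0.0999  0.05  ]] stopbr [[ 0.6191 -0.1957  0.056 ]]
fence in [[ 0.6244  0.0229  0.038 ]
 [ 0.6353 -0.1715  0.038 ]] pad face [[ 0.5835 -0.0719  0.037 ]
 [ 0.5859 -0.1215  0.037 ]]
othr [[0.601 0.182 0.06 ]
 [0.414 0.211 0.06 ]
 [0.362 0.051 0.06 ]]
```

```bash
cat >> h.py <<'E'
def plan(*wps):
    s=r.get_state(); T=R.from_euler('xyz',s['eef_rot'],degrees=True); p=s['tcp_pos']
    print('now',s['time_s'],p.round(4),s['eef_rot'].round(2),'F',s['contact_force'].round(2),'M',s['moment'].round(2),'w',round(s['gripper_width'],4),'j',s['joints'].round(1))
    for x,y,z,yaw in wps:
        G=R.from_euler('xyz',[180,0,yaw],degrees=True)
        print(T.inv().apply(np.array([x,y,z])-p).round(4).tolist(),(T.inv()*G).as_rotvec().round(4).tolist())
E
python3 - <<'E'
from h import *
plan((.50,-.15,.227,-120),(.5205,.3165,.16,-87),(.5205,.3165,.028,-87))
d=load('top0');print(px2w(d,[(85,188)],.09))
E
```

```text
now 0.1 [ 0.2712 -0.6176  0.2257] [ 1.7991e+02 -1.0000e-02 -1.5630e+02] F [-0.61 -0.09  0.5 ] M [ 0.02  0.04 -0.04] w 0.088 j [-49.8  20.6   0.6  -0.  -70.1 -16.5]
[-0.3975, 0.3362, -0.0008] [0.0015, 0.0004, -0.6335]
[-0.6038, 0.755, 0.0668] [0.0014, 0.0008, -1.2095]
[-0.6038, 0.7548, 0.1988] [0.0014, 0.0008, -1.2095]
[[0.5158705  0.47393522 0.09      ]]
```

Emit:
step_arm --increments '[[[-0.04,0.034,0],[0,0,-0.06],0],[[-0.08,0.067,0],[0,0,-0.13],0],[[-0.12,0.1,0],[0,0,-0.19],0],[[-0.16,0.135,0],[0,0,-0.25],0],[[-0.2,0.17,0],[0,0,-0.32],0],[[-0.24,0.2,0],[0,0,-0.38],0],[[-0.28,0.235,0],[0,0,-0.44],0],[[-0.32,0.27,0],[0,0,-0.5],0],[[-0.36,0.305,0],[0,0,-0.56],0],[[-0.4,0.336,0],[0,0,-0.63],0]]'

```text
time_s: 1.1
tcp_pos: [0.4923, -0.1674, 0.2266]
eef_rot: [-180.0, 0.0, -120.0]
contact_force: [1.5, -0.1, 0.3]
gripper_width: 0.0875
```

```bash
python3 - <<'E'
from h import *
plan((.5205,.3165,.12,-87))
E
```

```text
now 1.1 [ 0.4923 -0.1674  0.2266] [-1.8000e+02  1.0000e-02 -1.2004e+02] F [ 1.48 -0.13  0.31] M [-0.1  -0.14 -0.01] w 0.0875 j [  2.9   5.9 -18.7  -0.  -65.5 -32.9]
[-0.433, 0.2178, 0.1067] [-0.0001, 0.0001, -0.5767]
```

Emit:
step_arm --increments '[[[-0.04,0.02,0.005],[0,0,-0.06],0],[[-0.08,0.04,0.015],[0,0,-0.13],0],[[-0.12,0.06,0.025],[0,0,-0.19],0],[[-0.16,0.08,0.035],[0,0,-0.25],0],[[-0.2,0.1,0.045],[0,0,-0.32],0],[[-0.24,0.12,0.055],[0,0,-0.38],0],[[-0.28,0.14,0.065],[0,0,-0.44],0],[[-0.32,0.16,0.075],[0,0,-0.5],0],[[-0.36,0.18,0.085],[0,0,-0.56],0],[[-0.4,0.205,0.09],[0,0,-0.577],0]]'

```text
time_s: 2.1
tcp_pos: [0.5156, 0.2807, 0.1353]
eef_rot: [179.9, -0.1, -87.0]
contact_force: [1.0, -0.4, 0.0]
gripper_width: 0.0876
```

Emit:
step_arm --increments '[[[0,0,0],[0,0,0],0],[[0,0,0],[0,0,0],0]]'

```text
time_s: 2.3
tcp_pos: [0.5154, 0.2802, 0.1356]
eef_rot: [179.9, -0.1, -87.0]
contact_force: [0.3, -1.2, -0.8]
gripper_width: 0.0875
```

```bash
python3 - <<'E'
from h import *
plan((.5205,.3165,.12,-87),(.5205,.3165,.028,-87))
d=snap('wrist','w1'); print(d['T_tool_cam'].tolist(),d['intrinsics'].tolist())
E
```

```text
now 2.3 [0.5154 0.2802 0.1356] [ 1.7992e+02 -7.0000e-02 -8.7030e+01] F [ 0.26 -1.21 -0.83] M [-0.06  0.12 -0.  ] w 0.0875 j [ 47.6  16.7 -17.7  -0.  -55.8 -44.6]
[-0.036, -0.0069, 0.0155] [0.0014, -0.0012, -0.0005]
[-0.0361, -0.0071, 0.1075] [0.0014, -0.0012, -0.0005]
[[0.0005044740257063747, -0.963341984427005, -0.2682759149573385, 0.07245090918717167], [0.9999996542150058, 0.0003086191233786974, 0.0007722202440419068, 0.0007126651520382721], [-0.0006611171046123304, -0.2682762117566081, 0.9633418070081341, -0.1585281724043109], [0.0, 0.0, 0.0, 1.0]] [[328.82920210378774, 0.0, 248.27520698008493], [0.0, 328.82920210378774, 190.42065760690755], [0.0, 0.0, 1.0]]
```

View pics/w1.png

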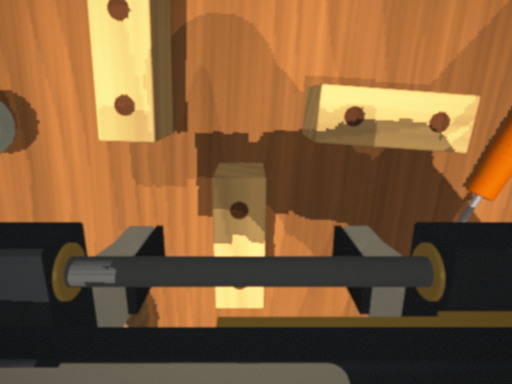

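```bash
cat >> h.py <<'E'
def wpx(d,s,uv,z):
    T=np.eye(4);T[:3,:3]=R.from_euler('xyz',s['eef_rot'],degrees=True).as_matrix();T[:3,3]=s['tcp_pos']
    M=T@d['T_tool_cam'];o=[]
    for u,v in uv:
        ray=M[:3,:3]@np.linalg.solve(d['intrinsics'],[u,v,1]);C=M[:3,3];o.append(C+ray*(z-C[2])/ray[2])
    return np.array(o)
E
python3 - <<'E'
from h import *
s=r.get_state();d=load('w1')
print(wpx(d,s,[(239,210),(239,283),(215,175),(264,175),(214,305),(264,305)],.06).round(4))
E
```

```text
[[0.5212 0.2876 0.06  ]
 [0.5185 0.3494 0.06  ]
 [0.5399 0.2616 0.06  ]
 [0.5041 0.2598 0.06  ]
 [0.5381 0.3707 0.06  ]
 [0.4971 0.3687 0.06  ]]
```

Emit:
step_arm --increments '[[[-0.037,-0.007,0.01],[0.001,-0.001,0],0],[[-0.037,-0.007,0.02],[0.001,-0.001,0],0],[[-0.037,-0.007,0.04],[0.001,-0.001,0],0],[[-0.037,-0.007,0.065],[0.001,-0.001,0],0],[[-0.037,-0.007,0.09],[0.001,-0.001,0],0],[[-0.037,-0.007,0.107],[0.001,-0.001,0],0],[[-0.037,-0.007,0.107],[0.001,-0.001,0],0],[[-0.037,-0.007,0.107],[0.001,-0.001,0],0]]'

```text
time_s: 3.15
tcp_pos: [0.5216, 0.3157, 0.03]
eef_rot: [-179.9, 0.0, -87.2]
contact_force: [0.8, 0.3, -0.2]
gripper_width: 0.0881
```

```bash
python3 - <<'E'
from h import *
plan((.520,.3175,.028,-87))
E
```

```text
now 3.15 [0.5216 0.3157 0.03  ] [-1.7995e+02  4.0000e-02 -8.7190e+01] F [ 0.84  0.34 -0.23] M [0.04 0.11 0.02] w 0.0881 j [ 49.5  25.3 -20.9   0.  -43.7 -46.7]
[-0.0018, 0.0015, 0.002] [-0.001, 0.0006, -0.0032]
```

Emit:
step_arm --increments '[[[-0.002,0.0015,0.001],[0,0,0],0.3],[[-0.002,0.0015,0.001],[0,0,0],0.6],[[-0.002,0.0015,0.001],[0,0,0],0.6],[[-0.002,0.0015,0.001],[0,0,0],0.6],[[-0.002,0.0015,0.001],[0,0,0],0.7],[[-0.002,0.0015,0.001],[0,0,0],0.7]]' --force 25

```text
time_s: 3.75
tcp_pos: [0.5197, 0.3186, 0.0287]
eef_rot: [-179.9, 0.1, -87.1]
contact_force: [0.3, -0.7, -0.2]
gripper_width: 0.0451
```

Emit:
step_arm --increments '[[[0,0,0],[0,0,0],0.8],[[0,0,0],[0,0,0],0.8],[[0,0,-0.01],[0,0,0],0.8],[[0,0,-0.03],[0,0,0],0.8],[[0,0,-0.05],[0,0,0],0.8],[[0,0,-0.07],[0,0,0],0.8],[[0,0,-0.09],[0,0,0],0.8]]'

```text
time_s: 4.45
tcp_pos: [0.5192, 0.3182, 0.1196]
eef_rot: [-180.0, 0.0, -87.1]
contact_force: [0.3, 1.1, -2.3]
gripper_width: 0.0401
```

```bash
python3 - <<'E'
from h import *
o=np.array([.558,-.0784]); a=np.radians(3.1); J=np.array([[np.cos(a),-np.sin(a)],[np.sin(a),np.cos(a)]])
def W(x,y): return o+J@[x/1e3,y/1e3]
w=W(53,2); print(w)
plan((*w,.12,-86.9))
snap('side','s1'); crop('s1',150,140,350,300,4,'s1c')
E
```

```text
[ 0.61081429 -0.07353675]
now 4.45 [0.5192 0.3182 0.1196] [-1.7997e+02  4.0000e-02 -8.7140e+01] F [ 0.33  1.15 -2.26] M [ 0.07  0.07 -0.02] w 0.0401 j [ 49.9  19.4 -16.   -0.  -54.6 -47. ]
[0.3958, -0.0719, -0.0006] [-0.0005, 0.0007, -0.0042]
```

View pics/s1c.png

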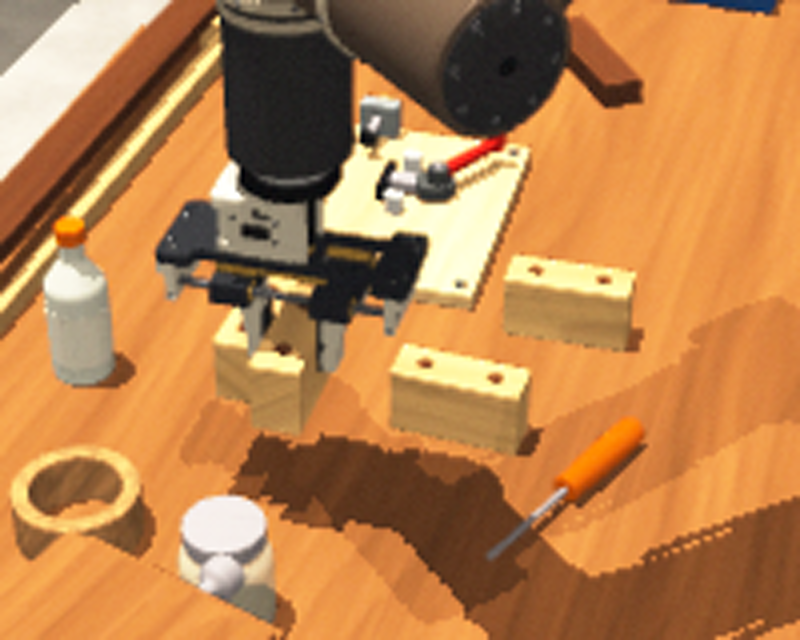

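Emit:
step_arm --increments '[[[0.02,0,-0.02],[0,0,0],0.8],[[0.06,-0.01,-0.03],[0,0,0],0.8],[[0.105,-0.02,-0.03],[0,0,0],0.8],[[0.15,-0.03,-0.03],[0,0,0],0.8],[[0.195,-0.04,-0.03],[0,0,0],0.8],[[0.24,-0.05,-0.03],[0,0,0],0.8],[[0.285,-0.06,-0.03],[0,0,0],0.8],[[0.325,-0.066,-0.03],[0,0,0],0.8],[[0.365,-0.07,-0.03],[0,0,-0.004],0.8],[[0.396,-0.072,-0.03],[0,0,-0.004],0.8]]'

```text
time_s: 5.5
tcp_pos: [0.611, -0.0757, 0.148]
eef_rot: [-180.0, 0.1, -87.0]
contact_force: [-0.0, 0.5, -2.6]
gripper_width: 0.0398
```

Emit:
step_arm --increments '[[[0,0,0.01],[0,0,0],0.8],[[0,0,0.02],[0,0,0],0.8]]'

```text
time_s: 5.7
tcp_pos: [0.6109, -0.0743, 0.1277]
eef_rot: [-180.0, 0.1, -87.0]
contact_force: [0.2, 0.8, -1.7]
gripper_width: 0.04
```

```bash
python3 - <<'E'
from h import *
plan((.6108,-.0735,.12,-86.9))
snap('wrist','w2')
snap('top','t2'); crop('t2',225,125,345,215,6.6,'t2c')
E
```

```text
now 5.7 [ 0.6109 -0.0743  0.1277] [-1.7995e+02  8.0000e-02 -8.7030e+01] F [ 0.2   0.83 -1.74] M [ 0.08  0.16 -0.  ] w 0.04 j [ 11.2  19.5 -14.6  -0.1 -55.8  -8.2]
[-0.0008, 0.0001, 0.0077] [-0.0008, 0.0013, -0.0022]
```

View pics/w2.png

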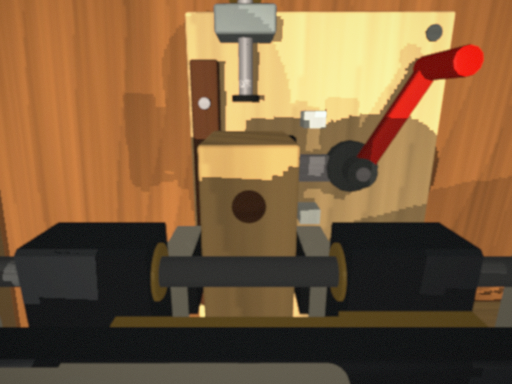

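View pics/t2c.png

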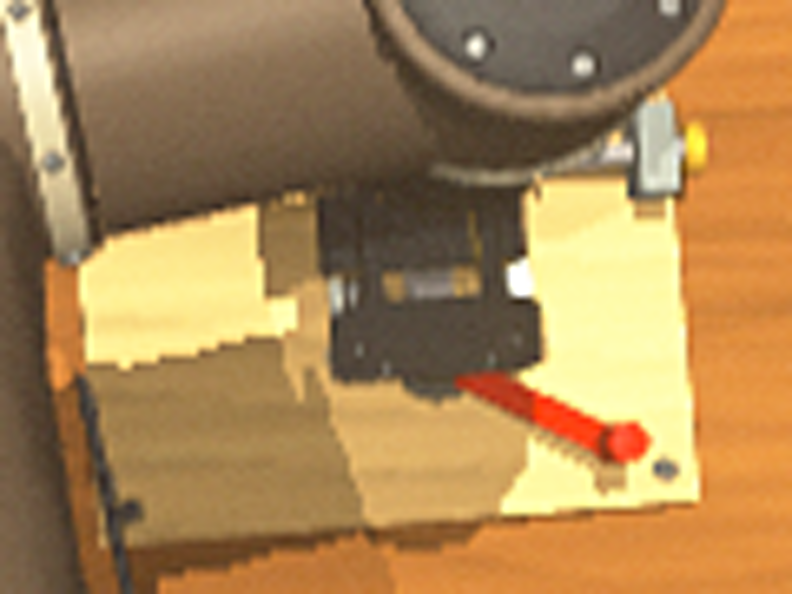

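```bash
python3 - <<'E'
from h import *
crop('w2',175,0,475,220,2.66,'w2c')
E
```

```text
(no output)
```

View pics/w2c.png

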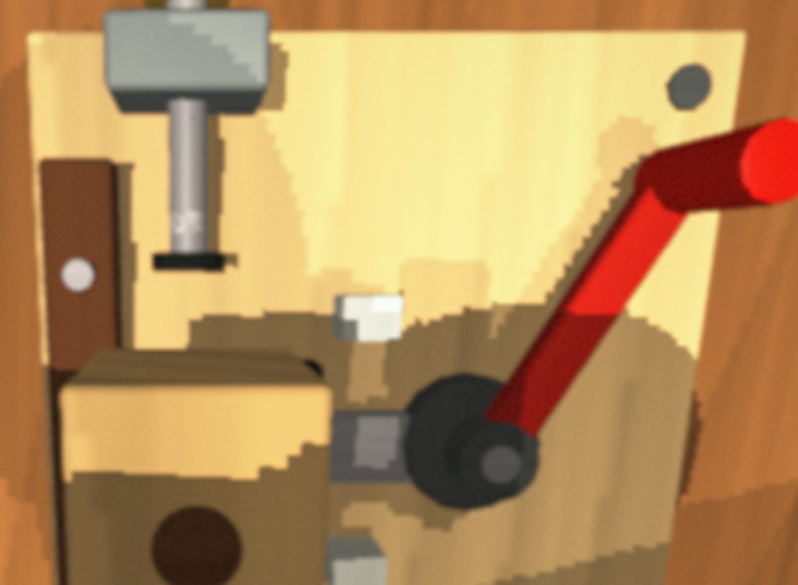

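```bash
python3 - <<'E'
from h import *
s=r.get_state();d=load('w2')
q=lambda P,z:wpx(d,s,f(P,175,0,2.66),z)
o=np.array([.558,-.0784]); a=np.radians(3.1); J=np.array([[np.cos(a),-np.sin(a)],[np.sin(a),np.cos(a)]])
def p(n,P,z): w=q(P,z); print(n,w.round(4)[:,:2].tolist(),((w[:,:2]-o)@J*1e3).round(1).tolist())
p('plate corners -y (100,-135),(-100,-135)',[(28,32),(745,32)],.018)
p('fence top inner (75,-100..)',[(112,160),(119,345)],.038)
p('bracket top 35..75',[(105,90),(268,90),(108,12),(268,10)],.056)
p('tip 45..65',[(153,262),(223,262),(188,270)],.04)
p('blank top end',[(62,388),(331,388)],s['tcp_pos'][2]+.032)
p('pivot',[(501,464)],.055)
p('grip',[(778,160)],.086)
E
```

```text
plate corners -y (100,-135),(-100,-135) [[0.6618, -0.204], [0.4648, -0.2149]] [[96.8, -131.1], [-100.4, -131.2]]
fence top inner (75,-100..) [[0.636, -0.1704], [0.6327, -0.1224]] [[72.9, -96.1], [72.2, -48.0]]
bracket top 35..75 [[0.6364, -0.1842], [0.5975, -0.1863], [0.6362, -0.201], [0.5988, -0.2034]] [[72.6, -109.9], [33.6, -109.9], [71.4, -126.6], [34.0, -127.1]]
tip 45..65 [[0.624, -0.1452], [0.6052, -0.1462], [0.6145, -0.1436]] [[62.3, -70.2], [43.5, -70.2], [52.9, -68.2]]
blank top end [[0.6313, -0.1271], [0.5924, -0.1292]] [[70.5, -52.6], [31.6, -52.6]]
pivot [[0.5277, -0.098]] [[-31.3, -17.9]]
grip [[0.4902, -0.1733]] [[-72.8, -91.1]]
```

Emit:
step_arm --increments '[[[0,-0.001,0.02],[0,0,0],0.8],[[0,-0.001,0.04],[0,0,0],0.8],[[0,-0.001,0.06],[0,0,0],0.8],[[0,-0.001,0.07],[0,0,0],0.8],[[0,-0.001,0.074],[0,0,0],0.8],[[0,-0.001,0.0765],[0,0,0],0.8],[[0,-0.001,0.0765],[0,0,0],0.8]]'

```text
time_s: 6.5
tcp_pos: [0.6128, -0.073, 0.0522]
eef_rot: [-179.9, 0.1, -86.9]
contact_force: [0.7, 0.6, -2.5]
gripper_width: 0.0397
```

```bash
python3 - <<'E'
from h import *
plan((.610,-.0735,.0465,-86.9))
snap('side','s3'); crop('s3',200,130,300,205,8,'s3c')
E
```

```text
now 6.5 [ 0.6128 -0.073   0.0522] [-1.799e+02  6.000e-02 -8.688e+01] F [ 0.71  0.59 -2.53] M [0.01 0.09 0.  ] w 0.0397 j [ 11.3  24.3 -18.8  -0.1 -46.8  -8.1]
[0.0003, 0.0028, 0.0057] [-0.0017, 0.001, 0.0004]
```

View pics/s3c.png

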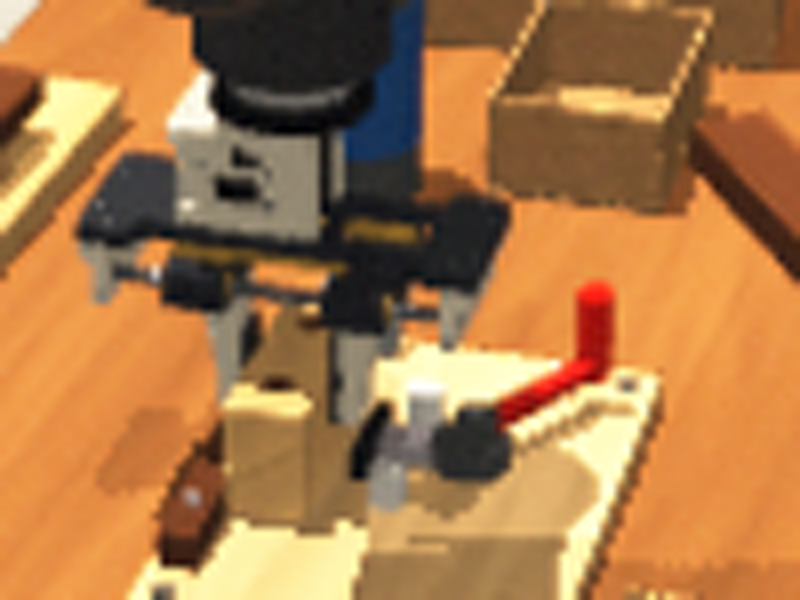

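Emit:
step_arm --increments '[[[0,0.0025,0.001],[0,0,0],0.8],[[0,0.0025,0.003],[0,0,0],0.8],[[0,0.0025,0.004],[0,0,0],0.8],[[0,0.0025,0.005],[0,0,0],0.8]]'

```text
time_s: 6.95
tcp_pos: [0.6099, -0.0735, 0.0468]
eef_rot: [-179.9, 0.1, -86.9]
contact_force: [-0.6, -0.8, -3.1]
gripper_width: 0.0399
```

Emit:
step_arm --increments '[[[0,0,0.0007],[0,0,0],0.8],[[0,0,0.0007],[0,0,0],0.8]]'

```text
time_s: 7.15
tcp_pos: [0.6099, -0.0735, 0.0466]
eef_rot: [-179.9, 0.0, -86.9]
contact_force: [-3.1, 1.7, 4.2]
gripper_width: 0.04
```

Emit:
step_arm --increments '[[[0.002,0,-0.0005],[0,0,0],0.8],[[0.005,0,-0.0005],[0,0,0],0.8],[[0.008,0,-0.0005],[0,0,0],0.8],[[0.011,0,-0.0005],[0,0,0],0.8],[[0.011,0,-0.0005],[0,0,0],0.8]]'

```text
time_s: 7.65
tcp_pos: [0.6108, -0.0849, 0.0467]
eef_rot: [-179.9, 0.0, -86.9]
contact_force: [2.0, -1.2, 1.2]
gripper_width: 0.0399
```

```bash
python3 - <<'E'
from h import *
s=r.get_state();plan((.610,-.0735,.0465,-86.9))
d=snap('wrist','w4'); crop('w4',175,0,475,220,2.66,'w4c')
E
```

```text
now 7.65 [ 0.6108 -0.0849  0.0467] [-1.7991e+02  5.0000e-02 -8.6920e+01] F [ 1.96 -1.16  1.24] M [-0.37 -0.17  0.03] w 0.0399 j [ 10.2  24.7 -19.1  -0.  -46.1  -7.1]
[-0.0115, 0.0002, 0.0002] [-0.0016, 0.0008, -0.0003]
```

View pics/w4c.png

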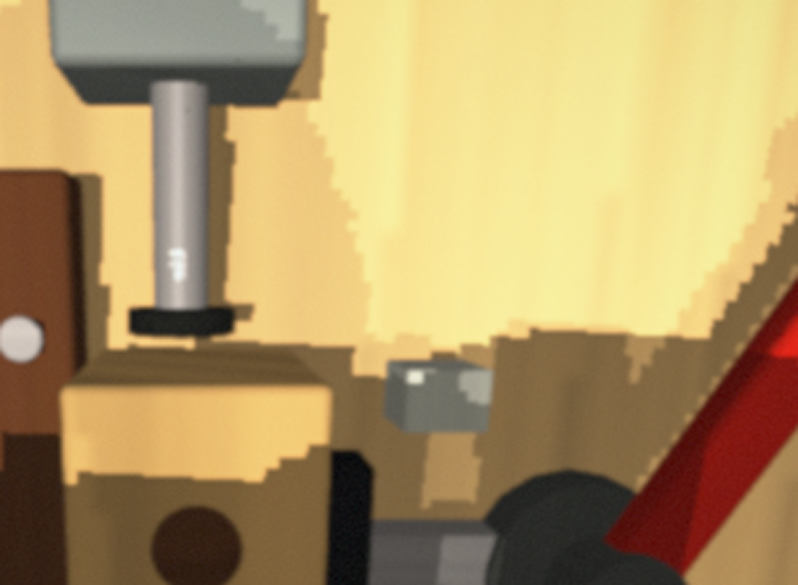

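Emit:
step_arm --increments '[[[0.001,0,0],[0,0,0],0.8],[[0.002,0,0],[0,0,0],0.8],[[0.003,0,0],[0,0,0],0.8],[[0.003,0,0],[0,0,0],0.8]]'

```text
time_s: 8.1
tcp_pos: [0.6107, -0.0874, 0.0466]
eef_rot: [-179.9, 0.1, -86.9]
contact_force: [-0.3, 2.2, 1.9]
gripper_width: 0.0398
```

Emit:
step_arm --increments '[[[0.001,0,0],[0,0,0],0.8],[[0.001,0,0],[0,0,0],0.8]]'

```text
time_s: 8.3
tcp_pos: [0.6108, -0.0884, 0.0466]
eef_rot: [-179.9, 0.1, -86.9]
contact_force: [0.1, 2.6, 2.3]
gripper_width: 0.0399
```

Emit:
step_arm --increments '[[[0.001,0,0],[0,0,0],0.8],[[0.001,0,0],[0,0,0],0.8]]'

```text
time_s: 8.5
tcp_pos: [0.6108, -0.0894, 0.0466]
eef_rot: [-179.9, 0.1, -86.9]
contact_force: [0.1, 2.3, 3.5]
gripper_width: 0.0399
```

Emit:
step_arm --increments '[[[0.001,0,0],[0,0,0],0.8],[[0.001,0,0],[0,0,0],0.8]]'

```text
time_s: 8.7
tcp_pos: [0.6109, -0.09, 0.0466]
eef_rot: [-179.9, 0.1, -86.9]
contact_force: [0.0, 6.0, 4.1]
gripper_width: 0.0399
```

Emit:
step_arm --increments '[[[0.0005,0,0],[0,0,0],0.8],[[0.001,0,0],[0,0,0],0.8]]'

```text
time_s: 8.9
tcp_pos: [0.6109, -0.0904, 0.0467]
eef_rot: [-179.9, 0.1, -86.9]
contact_force: [-2.0, 9.0, 5.0]
gripper_width: 0.0395
```

Emit:
step_arm --increments '[[[0.0005,0,0],[0,0,0],0.8],[[0.0005,0,0],[0,0,0],0.8],[[0.0005,0,0],[0,0,0],0.8]]'

```text
time_s: 9.2
tcp_pos: [0.6109, -0.0907, 0.0467]
eef_rot: [-179.9, 0.1, -86.9]
contact_force: [-3.1, 9.9, 5.4]
gripper_width: 0.0396
```

```bash
python3 - <<'E'
from h import *
plan((.610,-.0735,.0465,-86.9))
d=snap('wrist','w5'); crop('w5',175,0,475,220,2.66,'w5c')
E
```

```text
now 9.2 [ 0.6109 -0.0907  0.0467] [-1.7992e+02  1.3000e-01 -8.6900e+01] F [-3.12  9.92  5.42] M [ 3.49  0.82 -0.06] w 0.0396 j [  9.6  24.7 -18.9  -0.2 -46.2  -6.4]
[-0.0172, 0.0, 0.0002] [-0.0015, 0.0023, -0.0001]
```

View pics/w5c.png

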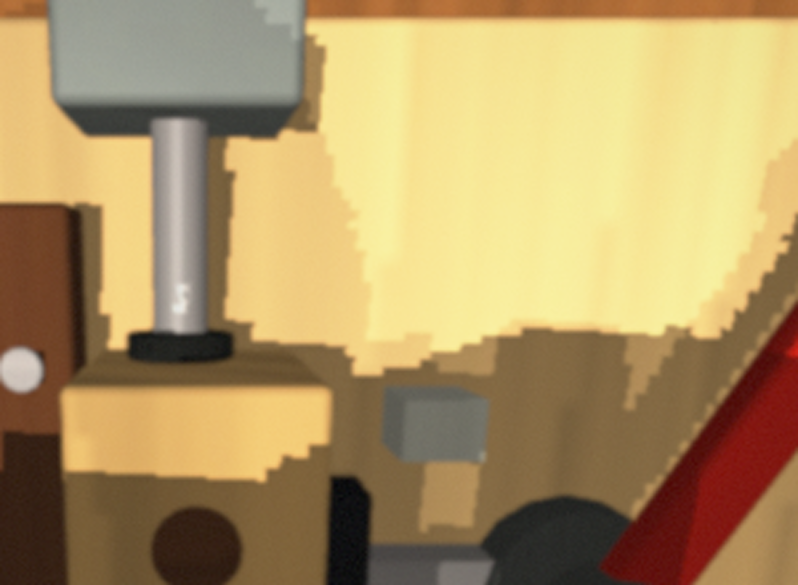

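Emit:
step_arm --increments '[[[0,0,0],[0,0,0],0.5],[[0,0,0],[0,0,0],0.42],[[0,0,0],[0,0,0],0.35],[[0,0,0],[0,0,0],0.35],[[0,0,0],[0,0,0],0.35]]'

```text
time_s: 9.75
tcp_pos: [0.6107, -0.0922, 0.0463]
eef_rot: [-180.0, 0.1, -86.9]
contact_force: [0.2, 0.7, 0.4]
gripper_width: 0.0565
```

```bash
python3 - <<'E'
from h import *
plan((.610,-.0735,.0465,-86.9))
d=snap('wrist','w6'); crop('w6',175,0,475,220,2.66,'w6c')
E
```

```text
now 9.75 [ 0.6107 -0.0922  0.0463] [-1.7996e+02  5.0000e-02 -8.6920e+01] F [0.25 0.75 0.38] M [ 0.02  0.05 -0.01] w 0.0565 j [  9.5  24.8 -19.   -0.1 -46.2  -6.4]
[-0.0187, -0.0003, -0.0001] [-0.0006, 0.0009, -0.0004]
```

View pics/w6c.png

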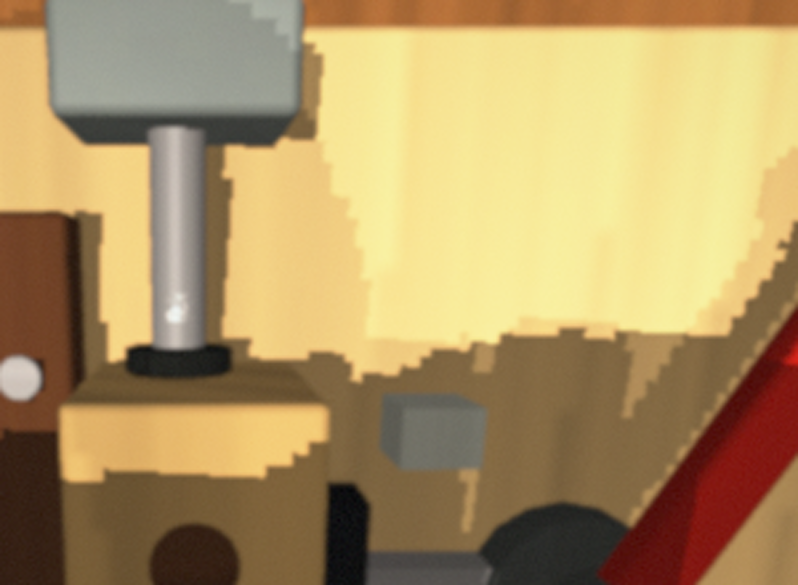

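Emit:
step_arm --increments '[[[0,0,-0.01],[0,0,0],0.35],[[0,0,-0.025],[0,0,0],0.35],[[0,0,-0.05],[0,0,0],0.35],[[0,0,-0.075],[0,0,0],0.35],[[0,0,-0.085],[0,0,0],0.35]]'

```text
time_s: 10.3
tcp_pos: [0.6122, -0.092, 0.135]
eef_rot: [-179.7, 0.0, -86.9]
contact_force: [0.0, -0.3, 1.3]
gripper_width: 0.057
```

```bash
cat >> h.py <<'E'
P=np.array([.5285,-.0990])
def push(th,off,z):
    a=np.radians(-116.8)-th; g=P+.085*np.array([np.cos(a),np.sin(a)]); b=a-np.pi/2
    q=g-off*np.array([np.cos(b),np.sin(b)]); return (q[0],q[1],z,-26.8-np.degrees(th))
E
python3 - <<'E'
from h import *
plan(push(0,.034,.12),push(0,.034,.056))
d=snap('wrist','w7')
E
```

```text
now 10.3 [ 0.6122 -0.092   0.135 ] [-1.7969e+02  4.0000e-02 -8.6880e+01] F [ 0.   -0.35  1.31] M [-0.01 -0.    0.  ] w 0.057 j [  9.5  19.3 -13.9  -0.  -56.5  -6.4]
[0.093, 0.097, 0.0144] [-0.0052, -0.0021, -1.0486]
[0.0931, 0.0974, 0.0784] [-0.0052, -0.0021, -1.0486]
```

View pics/w7.png

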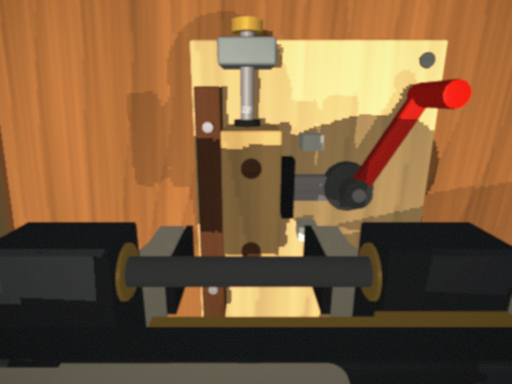

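Emit:
step_arm --increments '[[[0.012,0.012,0],[0,0,-0.12],0.6],[[0.024,0.024,0],[0,0,-0.25],1],[[0.036,0.036,0],[0,0,-0.38],1],[[0.048,0.05,0],[0,0,-0.51],1],[[0.06,0.062,0],[0,0,-0.64],1],[[0.072,0.074,0],[0,0,-0.77],1],[[0.084,0.086,0],[0,0,-0.9],1],[[0.093,0.097,0],[0,0,-1.0],1],[[0.093,0.097,0],[-0.002,-0.002,-1.049],1],[[0.093,0.097,0],[-0.002,-0.002,-1.049],1]]'

```text
time_s: 11.35
tcp_pos: [0.5183, -0.1904, 0.1308]
eef_rot: [-180.0, 0.2, -26.8]
contact_force: [0.0, -0.3, -0.3]
gripper_width: 0.0003
```

```bash
python3 - <<'E'
from h import *
plan(push(0,.034,.057),push(0,.022,.057))
d=snap('wrist','w8')
snap('top','t8'); crop('t8',225,125,345,215,6.6,'t8c')
E
```

```text
now 11.35 [ 0.5183 -0.1904  0.1308] [-179.97    0.18  -26.81] F [ 0.03 -0.26 -0.32] M [-0.03  0.1  -0.01] w 0.0003 j [  0.1  13.9 -22.2  -0.1 -54.   63.2]
[0.0022, -0.0011, 0.0738] [-0.0005, 0.0031, -0.0003]
[-0.0098, -0.0011, 0.0739] [-0.0005, 0.0031, -0.0003]
```

View pics/w8.png

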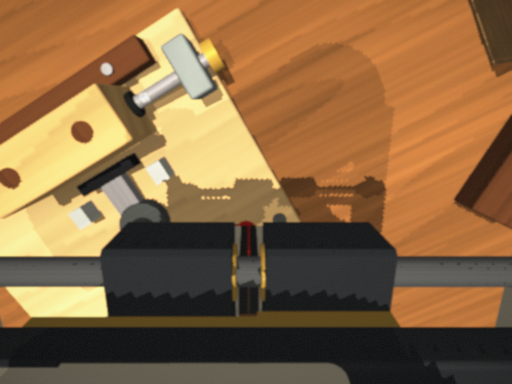

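View pics/t8c.png

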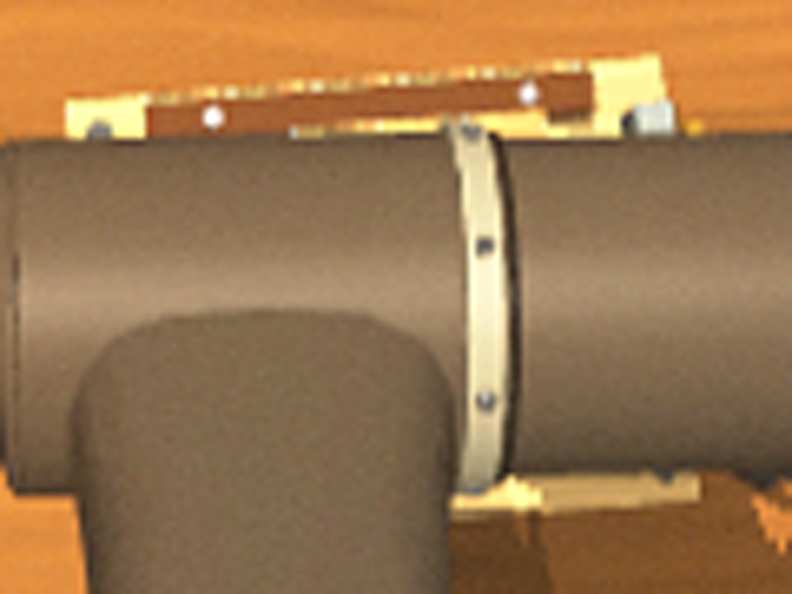

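Emit:
step_arm --increments '[[[0.002,-0.001,0.02],[0,0.003,0],1],[[0.002,-0.001,0.04],[0,0.003,0],1],[[0.002,-0.001,0.06],[0,0.003,0],1],[[0.002,-0.001,0.072],[0,0.003,0],1],[[0.002,-0.001,0.073],[0,0.003,0],1],[[0.002,-0.001,0.073],[0,0.003,0],1]]'

```text
time_s: 12.05
tcp_pos: [0.5213, -0.19, 0.0584]
eef_rot: [-180.0, -0.0, -26.8]
contact_force: [0.2, 0.0, 0.4]
gripper_width: 0.0002
```

```bash
python3 - <<'E'
from h import *
plan(push(0,.018,.057),push(.1,.018,.057))
d=snap('side','s9'); crop('s9',200,130,300,205,8,'s9c')
E
```

```text
now 12.05 [ 0.5213 -0.19    0.0584] [-1.7998e+02 -3.0000e-02 -2.6800e+01] F [0.17 0.03 0.38] M [-0.04  0.12 -0.  ] w 0.0002 j [  0.2  19.  -26.6  -0.  -44.4  63. ]
[-0.0166, 0.0006, 0.0014] [-0.0003, -0.0006, -0.0]
[-0.0252, 0.0019, 0.0014] [-0.0003, -0.0006, 0.1]
```

View pics/s9c.png

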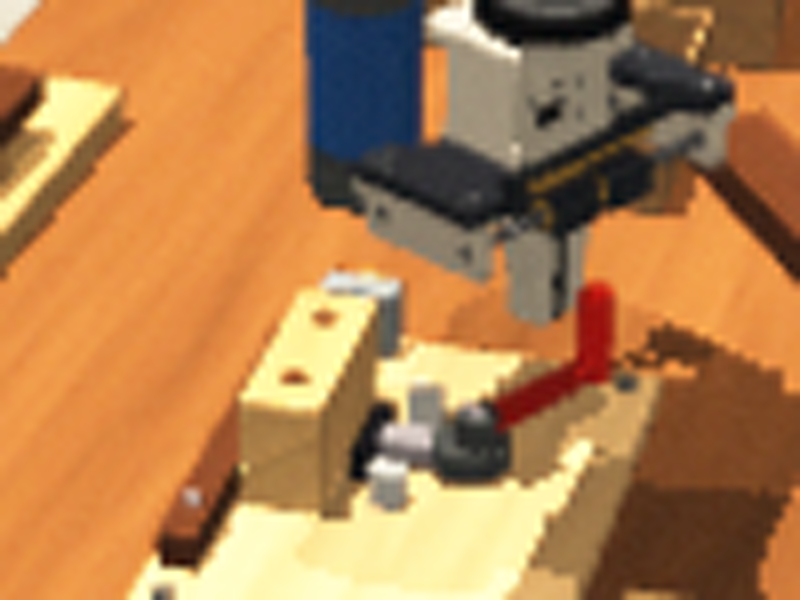

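```bash
python3 - <<'E'
from h import *
plan(push(0,.026,.057),push(0,.019,.057),*[push(t,.0185,.057) for t in (.1,.2,.3,.4,.5,.6)])
E
```

```text
now 12.1 [ 0.5217 -0.19    0.059 ] [-1.7995e+02 -9.0000e-02 -2.6800e+01] F [ 0.74  0.16 -0.39] M [-0.06  0.14  0.02] w 0.0003 j [  0.2  19.  -26.6   0.  -44.4  63. ]
[-0.0089, 0.0007, 0.0019] [-0.0008, -0.0016, 0.0001]
[-0.0159, 0.0007, 0.0019] [-0.0008, -0.0016, 0.0001]
[-0.025, 0.0021, 0.0019] [-0.0009, -0.0015, 0.1001]
[-0.0337, 0.0027, 0.0019] [-0.001, -0.0015, 0.2001]
[-0.0424, 0.0024, 0.0019] [-0.001, -0.0014, 0.3001]
[-0.051, 0.0012, 0.0019] [-0.0011, -0.0014, 0.4001]
[-0.0595, -0.0008, 0.0019] [-0.0012, -0.0013, 0.5001]
[-0.0677, -0.0037, 0.0019] [-0.0012, -0.0013, 0.6001]
```

Emit:
step_arm --increments '[[[-0.009,0.001,0.001],[0,0,0],1],[[-0.016,0.001,0.001],[0,0,0],1],[[-0.02,0.0015,0.001],[0,0,0.05],1],[[-0.025,0.002,0.001],[0,0,0.1],1],[[-0.034,0.0027,0.001],[0,0,0.2],1],[[-0.0425,0.0024,0.001],[0,0,0.3],1]]'

```text
time_s: 12.7
tcp_pos: [0.4834, -0.1731, 0.0584]
eef_rot: [-179.8, -0.2, -44.2]
contact_force: [4.5, -3.9, -3.3]
gripper_width: 0.0006
```

```bash
python3 - <<'E'
from h import *
plan(*[push(t,.0185,.057) for t in (.3,.4,.5,.6,.7,.8,.9,1.0,1.1,1.2)])
d=snap('side','s10'); crop('s10',200,130,300,205,8,'s10c')
E
```

```text
now 12.7 [ 0.4834 -0.1731  0.0584] [-179.8    -0.24  -44.19] F [ 4.46 -3.91 -3.26] M [-1.63 -1.68 -0.07] w 0.0006 j [  2.3  15.5 -32.    0.1 -42.1  43.5]
[-0.0005, 0.0003, 0.0014] [-0.0034, -0.0042, -0.0036]
[-0.0091, 0.0018, 0.0014] [-0.0036, -0.004, 0.0964]
[-0.0178, 0.0024, 0.0014] [-0.0038, -0.0038, 0.1964]
[-0.0264, 0.0021, 0.0013] [-0.004, -0.0036, 0.2964]
[-0.0351, 0.001, 0.0013] [-0.0042, -0.0034, 0.3964]
[-0.0435, -0.001, 0.0013] [-0.0044, -0.0032, 0.4964]
[-0.0517, -0.0039, 0.0012] [-0.0046, -0.003, 0.5964]
[-0.0596, -0.0075, 0.0012] [-0.0048, -0.0028, 0.6964]
[-0.0671, -0.0119, 0.0012] [-0.0049, -0.0026, 0.7964]
[-0.0742, -0.0171, 0.0012] [-0.0051, -0.0024, 0.8964]
```

View pics/s10c.png

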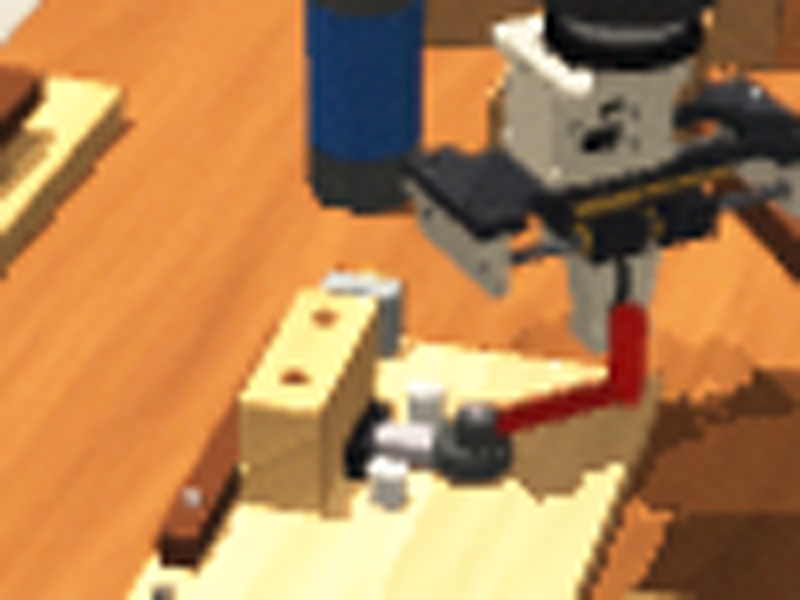

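Emit:
step_arm --increments '[[[-0.01,0.002,0],[0,0,0.1],1],[[-0.019,0.0025,0],[0,0,0.2],1],[[-0.0275,0.002,0],[0,0,0.3],1],[[-0.036,0.001,0],[0,0,0.4],1],[[-0.0445,-0.001,0],[0,0,0.5],1],[[-0.0525,-0.004,0],[0,0,0.6],1],[[-0.0605,-0.0075,0],[0,0,0.7],1]]'

```text
time_s: 13.45
tcp_pos: [0.4455, -0.1259, 0.0585]
eef_rot: [-179.7, -0.1, -84.2]
contact_force: [7.6, -8.9, -3.3]
gripper_width: 0.0005
```

```bash
python3 - <<'E'
from h import *
plan(*[push(t,.0185,.057) for t in (1.0,1.1,1.2,1.3,1.4,1.5,1.6,1.7,1.8)])
d=snap('side','s11'); crop('s11',200,130,300,205,8,'s11c')
E
```

```text
now 13.45 [ 0.4455 -0.1259  0.0585] [-1.7969e+02 -7.0000e-02 -8.4200e+01] F [ 7.62 -8.94 -3.33] M [-3.41 -2.42 -0.13] w 0.0005 j [  8.8  11.3 -38.2   0.1 -40.2  -3.1]
[0.0003, -0.0004, 0.0015] [-0.0054, -0.0012, -0.0018]
[-0.0083, 0.0011, 0.0014] [-0.0054, -0.001, 0.0982]
[-0.017, 0.0017, 0.0014] [-0.0055, -0.0007, 0.1982]
[-0.0257, 0.0014, 0.0014] [-0.0055, -0.0004, 0.2982]
[-0.0343, 0.0002, 0.0014] [-0.0055, -0.0002, 0.3982]
[-0.0428, -0.0018, 0.0014] [-0.0056, 0.0001, 0.4982]
[-0.051, -0.0047, 0.0014] [-0.0056, 0.0004, 0.5982]
[-0.0589, -0.0083, 0.0014] [-0.0056, 0.0007, 0.6982]
[-0.0664, -0.0128, 0.0014] [-0.0056, 0.001, 0.7982]
```

View pics/s11c.png

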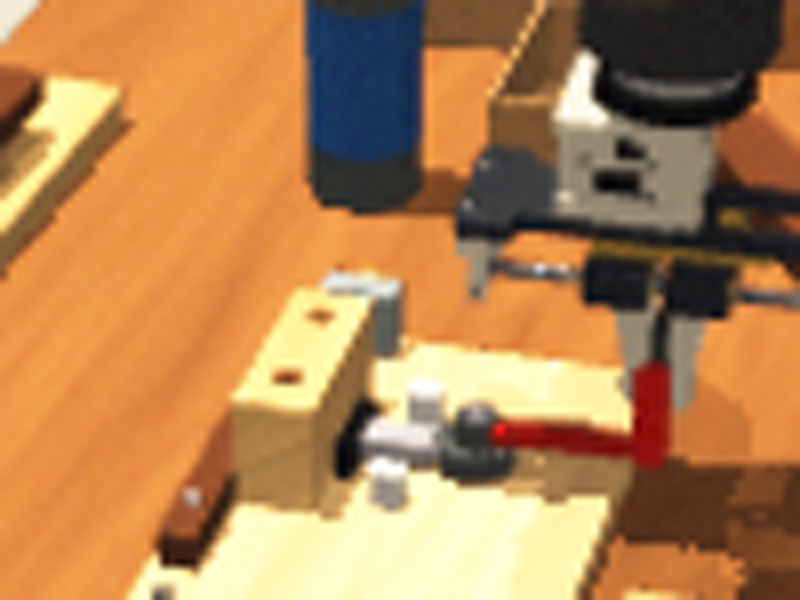

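Emit:
step_arm --increments '[[[-0.009,0.001,0],[0,0,0.1],1],[[-0.018,0.0015,0],[0,0,0.2],1],[[-0.0265,0.0015,0],[0,0,0.3],1],[[-0.035,0,0],[0,0,0.4],1],[[-0.0435,-0.002,0],[0,0,0.5],1],[[-0.0475,-0.0035,0],[0,0,0.55],1],[[-0.052,-0.005,0],[0,0,0.6],1],[[-0.056,-0.007,0],[0,0,0.65],1]]'

```text
time_s: 14.3
tcp_pos: [0.4446, -0.069, 0.0578]
eef_rot: [-179.9, 0.1, -121.4]
contact_force: [0.0, -0.9, -0.6]
gripper_width: 0.0004
```

```bash
python3 - <<'E'
from h import *
plan(*[push(t,.0185,.057) for t in (1.6,1.7,1.8,1.9)],push(1.6,.04,.057))
d=snap('side','s12'); crop('s12',200,130,300,205,8,'s12c')
E
```

```text
now 14.3 [ 0.4446 -0.069   0.0578] [-1.7993e+02  7.0000e-02 -1.2136e+02] F [ 0.03 -0.93 -0.58] M [-0.05  0.03 -0.05] w 0.0004 j [ 16.4  10.3 -39.6   0.  -40.  -47.8]
[0.0048, -0.0033, 0.0008] [-0.0012, 0.0012, -0.0504]
[-0.0037, -0.0014, 0.0008] [-0.0012, 0.0012, 0.0496]
[-0.0124, -0.0004, 0.0008] [-0.0011, 0.0013, 0.1496]
[-0.0211, -0.0003, 0.0008] [-0.0011, 0.0014, 0.2496]
[0.0262, -0.0044, 0.0008] [-0.0012, 0.0012, -0.0504]
```

View pics/s12c.png

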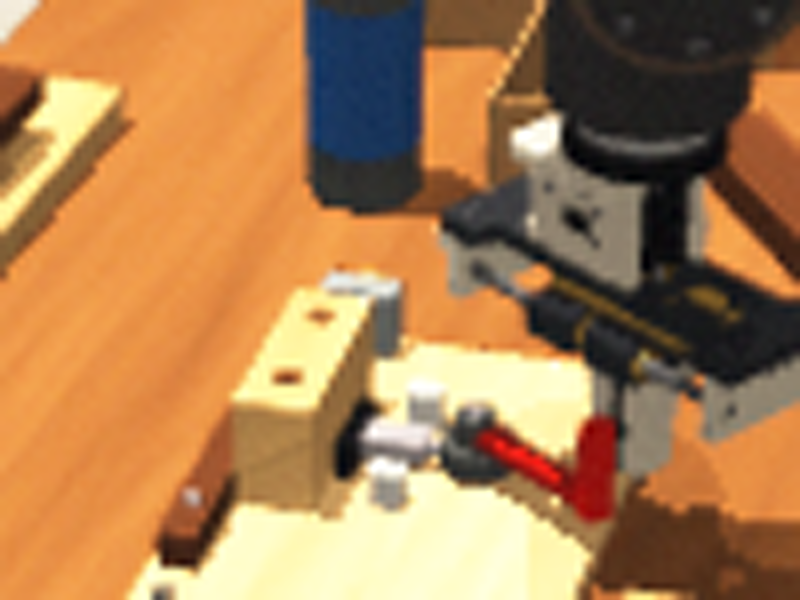

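Emit:
step_arm --increments '[[[0.008,0,0],[0,0,0],1],[[0.016,0,0],[0,0,0],1],[[0.016,0,-0.02],[0,0,0],1],[[0.016,0,-0.05],[0,0,0],1],[[0.016,0,-0.08],[0,0,0],1],[[0.016,0,-0.11],[0,0,0],1],[[0.03,0,-0.13],[0,0,0],1],[[0.06,0,-0.14],[0,0,0],1],[[0.1,0,-0.14],[0,0,0],1]]'

```text
time_s: 15.25
tcp_pos: [0.3929, -0.1553, 0.1989]
eef_rot: [-179.8, 0.1, -121.2]
contact_force: [0.3, -0.5, 0.2]
gripper_width: 0.0005
```

```bash
python3 - <<'E'
from h import *
plan((.45,.25,.22,-90))
d=snap('side','s13'); crop('s13',200,130,300,205,8,'s13c')
s=r.get_state(); d=snap('wrist','w13')
E
```

```text
now 15.25 [ 0.3929 -0.1553  0.1989] [-1.7980e+02  1.4000e-01 -1.2116e+02] F [ 0.31 -0.51  0.17] M [-0.08  0.   -0.04] w 0.0005 j [  5.4  -3.  -31.7   0.  -61.  -36.6]
[-0.3765, 0.1608, -0.0207] [-0.0041, 0.0015, -0.5438]
```

View pics/s13c.png

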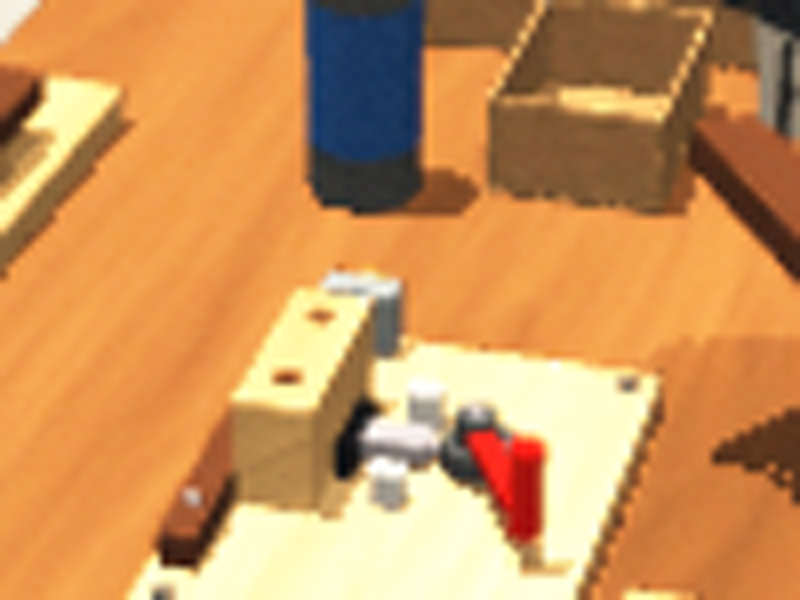

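View pics/w13.png

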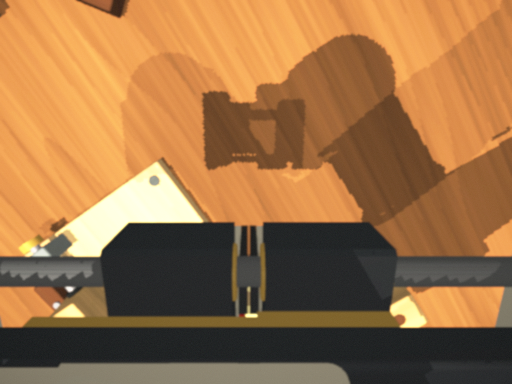

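```bash
python3 - <<'E'
from h import *
snap('top','t14'); crop('t14',225,125,345,215,6.6,'t14c')
E
```

```text
(no output)
```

View pics/t14c.png

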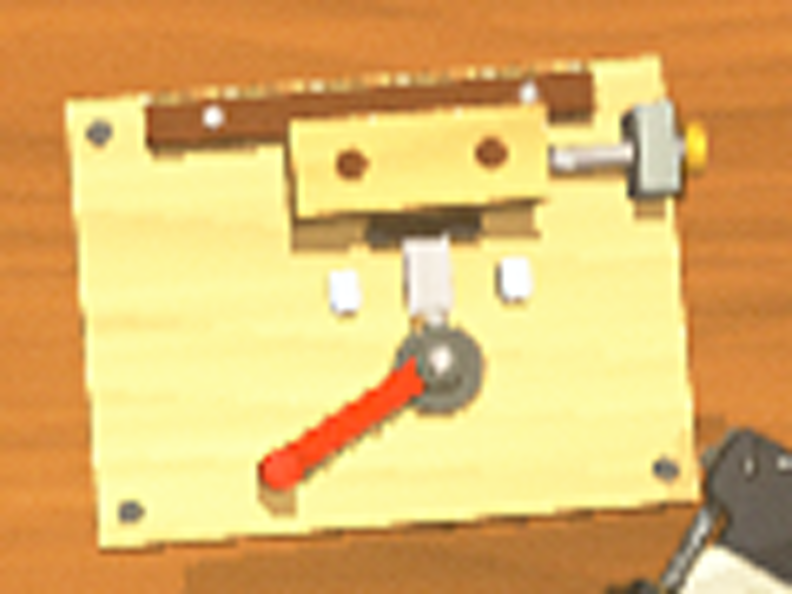

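```bash
python3 - <<'E'
from h import *
plan((.6,-.075,.17,-86.9))
E
```

```text
now 15.4 [ 0.3909 -0.1563  0.1973] [-1.7995e+02  7.0000e-02 -1.2146e+02] F [ 0.25 -0.65 -0.09] M [ 0.08 -0.01  0.02] w 0.0004 j [  5.3  -3.  -31.9  -0.  -61.  -36.7]
[-0.1784, -0.1359, 0.0277] [-0.0012, 0.0009, -0.6032]
```

Emit:
step_arm --increments '[[[-0.02,-0.015,0],[0,0,-0.07],1],[[-0.04,-0.03,0],[0,0,-0.14],1],[[-0.06,-0.045,0],[0,0,-0.21],1],[[-0.08,-0.06,0],[0,0,-0.28],1],[[-0.1,-0.075,0],[0,0,-0.35],1],[[-0.12,-0.09,0],[0,0,-0.42],1],[[-0.14,-0.105,0],[0,0,-0.49],1],[[-0.16,-0.12,0.01],[0,0,-0.56],1],[[-0.178,-0.136,0.02],[0,0,-0.603],1],[[-0.178,-0.136,0.025],[0,0,-0.603],1]]'

```text
time_s: 16.4
tcp_pos: [0.6032, -0.0723, 0.1704]
eef_rot: [180.0, -0.0, -86.6]
contact_force: [0.3, -1.1, -0.9]
gripper_width: 0.0002
```

Emit:
step_arm --increments '[[[0,0,0],[0,0,0],1],[[0,0,0],[0,0,0],1]]'

```text
time_s: 16.6
tcp_pos: [0.6009, -0.0734, 0.1723]
eef_rot: [-180.0, 0.0, -86.8]
contact_force: [1.0, 0.6, 0.2]
gripper_width: 0.0003
```

```bash
python3 - <<'E'
from h import *
plan((.6,-.075,.17,-86.9))
snap('wrist','w15'); crop('w15',190,40,340,150,5.3,'w15c')
E
```

```text
now 16.6 [ 0.6009 -0.0734  0.1723] [-1.7999e+02  1.0000e-02 -8.6800e+01] F [0.99 0.61 0.23] M [-0.03  0.12 -0.06] w 0.0003 j [ 11.5  16.3 -12.8  -0.  -60.8  -8.3]
[0.0015, 0.001, 0.0023] [-0.0002, 0.0001, 0.0018]
```

View pics/w15.png

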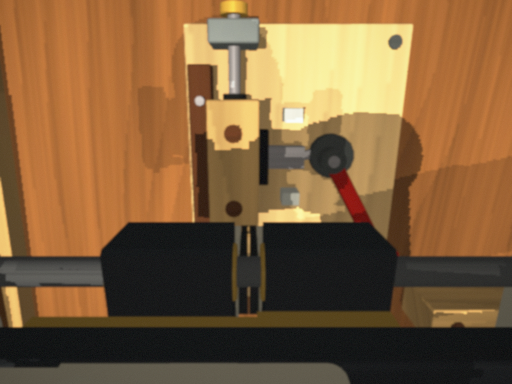

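View pics/w15c.png

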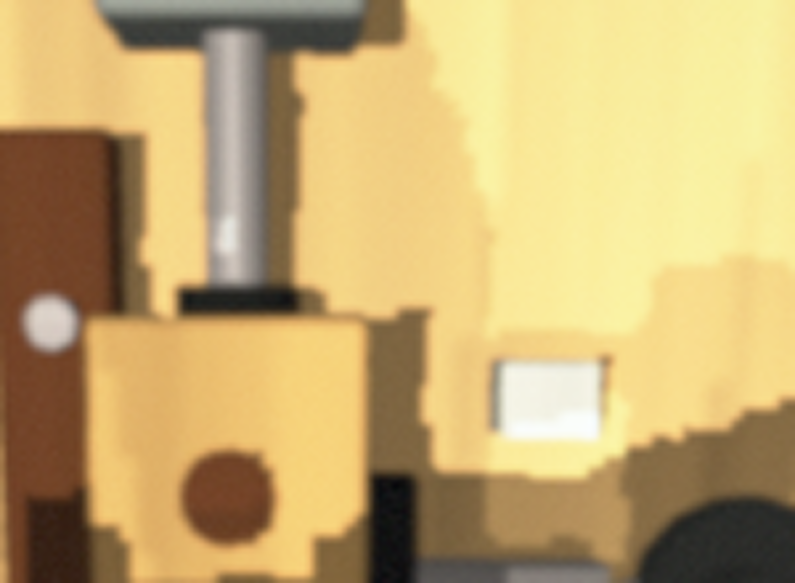

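```bash
python3 - <<'E'
from h import *
im=cv2.imread('pics/w15.png')
for v in range(90,106): print(v,im[v,226:246:4,::-1].tolist(), im[v,212,::-1].tolist())
E
```

```text
90 [[247, 216, 137], [158, 149, 142], [201, 191, 182], [132, 126, 120], [123, 99, 62]] [62, 45, 28]
91 [[247, 214, 137], [157, 149, 140], [200, 190, 181], [130, 123, 118], [123, 100, 65]] [61, 44, 28]
92 [[241, 203, 128], [150, 142, 133], [183, 175, 166], [125, 119, 113], [114, 91, 59]] [64, 45, 30]
93 [[205, 162, 103], [121, 114, 108], [140, 134, 125], [100, 97, 93], [91, 75, 50]] [63, 45, 27]
94 [[121, 96, 62], [75, 72, 67], [80, 77, 72], [63, 60, 57], [57, 48, 36]] [61, 41, 25]
95 [[48, 39, 33], [38, 38, 34], [40, 39, 35], [36, 37, 33], [31, 32, 29]] [59, 40, 23]
96 [[29, 32, 29], [34, 35, 32], [33, 34, 30], [32, 33, 30], [25, 28, 27]] [57, 39, 23]
97 [[34, 33, 30], [33, 33, 30], [35, 35, 31], [33, 34, 30], [27, 26, 22]] [59, 40, 26]
98 [[54, 45, 32], [57, 47, 34], [56, 44, 31], [56, 46, 31], [57, 46, 31]] [73, 51, 29]
99 [[118, 91, 53], [120, 92, 57], [123, 94, 55], [126, 98, 59], [128, 99, 57]] [120, 90, 52]
100 [[185, 143, 83], [188, 144, 84], [193, 149, 86], [196, 150, 89], [202, 156, 90]] [181, 139, 81]
101 [[223, 174, 102], [225, 176, 103], [228, 179, 104], [230, 182, 106], [235, 188, 110]] [218, 169, 99]
102 [[231, 185, 108], [233, 189, 110], [237, 191, 112], [239, 194, 112], [243, 201, 118]] [227, 180, 105]
103 [[233, 189, 110], [235, 191, 112], [238, 194, 114], [240, 199, 116], [244, 204, 121]] [229, 183, 107]
104 [[233, 189, 109], [236, 192, 112], [238, 195, 114], [240, 199, 116], [244, 204, 119]] [229, 182, 107]
105 [[233, 188, 109], [235, 191, 113], [237, 194, 113], [240, 199, 115], [244, 205, 120]] [229, 181, 106]
```

```bash
python3 - <<'E'
from h import *
S={'w4':([.6108,-.0849,.0467],[-179.91,.05,-86.92]),'w5':([.6109,-.0907,.0467],[-179.92,.13,-86.9]),'w6':([.6107,-.0922,.0463],[-179.96,.05,-86.92]),'w7':([.6122,-.092,.135],[-179.69,.04,-86.88]),'w15':([.6009,-.0734,.1723],[-179.99,.01,-86.8])}
for k,(p,e) in S.items():
    d=load(k); im=cv2.imread(f'pics/{k}.png',0).astype(float)
    s={'tcp_pos':np.array(p),'eef_rot':np.array(e)}
    Rm=R.from_euler('xyz',e,degrees=True).as_matrix(); T=np.eye(4);T[:3,:3]=Rm;T[:3,3]=p
    C=np.linalg.inv(T@d['T_tool_cam'])
    def pr(x,y,z):
        q=C@[x,y,z,1]; q=d['intrinsics']@q[:3]; return q[:2]/q[2]
    # rubber back edge column: offset 7mm from axis toward fence & lever
    res=[]
    for dx in (.0065,-.007):
        u,v=pr(.6145+dx-.000,-.147,.048); col=im[:, int(round(u))]
        v0=int(v); g=np.diff(col[v0-12:v0+8]); i=g.argmin(); w=-g[max(0,i-2):i+3]; w=w.clip(0)
        row=v0-12+ (np.arange(max(0,i-2),i+3)*w).sum()/w.sum()+.5
        res.append((round(u),round(row,2),wpx(d,s,[(u,row)],.048)[0,1].round(5)))
    u,v=pr(.617,-.185,.056); v0=int(v); col=im[:,int(u)+ (0)]
    u2,_=pr(.606,-.185,.056); c2=im[:,int(u2)]; lo=max(0,v0-8); g=np.diff(c2[lo:v0+8]); i=g.argmin(); w=(-g[max(0,i-2):i+3]).clip(0)
    row=lo+(np.arange(max(0,i-2),i-2+len(w) if i>=2 else len(w))*w).sum()/w.sum()+.5
    yb=wpx(d,s,[(u2,row)],.056)[0,1]
    print(k,res,'bracket',round(row,2),yb.round(5),[ (round((a[2]-yb)*1e3,2)) for a in res])
E
```

```text
w4 [(232, np.float64(114.98), np.float64(-0.14964)), (261, np.float64(113.8), np.float64(-0.1509))] bracket 23.71 -0.18762 [np.float64(37.98), np.float64(36.72)]
w5 [(232, np.float64(123.79), np.float64(-0.1514)), (260, np.float64(124.35), np.float64(-0.15187))] bracket 38.59 -0.18776 [np.float64(36.36), np.float64(35.89)]
w6 [(231, np.float64(129.06), np.float64(-0.15047)), (259, np.float64(127.26), np.float64(-0.15203))] bracket 42.53 -0.18768 [np.float64(37.21), np.float64(35.65)]
w7 [(240, np.float64(118.99), np.float64(-0.1498)), (258, np.float64(118.45), np.float64(-0.15092))] bracket 63.99 -0.1876 [np.float64(37.8), np.float64(36.68)]
w15 [(228, np.float64(93.57), np.float64(-0.149)), (244, np.float64(93.72), np.float64(-0.14965))] bracket 42.25 -0.18774 [np.float64(38.74), np.float64(38.09)]
```

```bash
python3 - <<'E'
from h import *
S={'w5':([.6109,-.0907,.0467],[-179.92,.13,-86.9],233,145),'w6':([.6107,-.0922,.0463],[-179.96,.05,-86.92],233,152),'w7':([.6122,-.092,.135],[-179.69,.04,-86.88],233,130),'w15':([.6009,-.0734,.1723],[-179.99,.01,-86.8],233,99)}
B={'w5':-.18776,'w6':-.18768,'w7':-.1876,'w15':-.18774}
for k,(p,e,u,v0) in S.items():
    d=load(k); im=cv2.imread(f'pics/{k}.png',0).astype(float); s={'tcp_pos':np.array(p),'eef_rot':np.array(e)}
    o=[]
    for u in (225,233,241):
        g=np.diff(im[v0-5:v0+6,u]); i=g.argmax(); j=np.arange(max(0,i-2),min(len(g),i+3)); w=g[j].clip(0); row=v0-5+(j*w).sum()/w.sum()+.5
        o.append((round(row,2),round((wpx(d,s,[(u,row)],.078)[0,1]-B[k])*1e3,2)))
    print(k,o)
E
```

```text
w5 [(np.float64(145.12), np.float64(42.29)), (np.float64(145.06), np.float64(42.1)), (np.float64(145.07), np.float64(41.94))]
w6 [(np.float64(151.95), np.float64(43.35)), (np.float64(151.96), np.float64(43.19)), (np.float64(151.92), np.float64(43.0))]
w7 [(np.float64(130.66), np.float64(43.92)), (np.float64(130.67), np.float64(43.64)), (np.float64(130.6), np.float64(43.3))]
w15 [(np.float64(99.31), np.float64(43.28)), (np.float64(99.37), np.float64(42.98)), (np.float64(99.27), np.float64(42.58))]
```

```bash
python3 -c "
from h import *
print(r.close_job())"
```

```text
the job is handed in; nothing more can be done
None
```

The blank is clamped in the jig against the fence, with its end against the screw stop, and the job was handed in at about 16.7 s.

- **Blank:** I took the block farthest to the robot's left and set it upright between the fence and the pad. I then pushed it onto the rubber tip until the wrist force read about 10 N, roughly 1 to 1.5 mm of give, and let go.
- **Lever:** I pushed the grip round with closed fingers until it went past centre. The force then dropped to zero and the lever swung on to the closed end by itself.

**Last checks:** The pictures show the lever fully over, the pad on the blank, and the blank along the fence. The gripper was about 90 mm above the blank and touching nothing, and I saw none of the bystanders moved.

**Contact with the stop:** From above I saw no gap at the rubber tip. After release the tip eased back about 1 to 1.4 mm and the blank end moved back by about as much, so they appear to have stayed together. The picture measurements scatter by about 0.5 to 1 mm. That means a hairline gap or a very light bearing force cannot be ruled out from the images alone.

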